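# Release and open the filter drawer of a fume unit with the release key

### The arm

A 6-joint arm with a two-finger parallel gripper is mounted at the origin on the work surface. World frame = base frame: x ahead of the robot, y to its left, z up, the work surface at z = 0. Lengths are in m, angles in rad, forces in N, time in s.
With the tool pointing down it reaches from about 0.35 to 0.875 m from the base axis. Payload 4.2 kg.
Tool frame: the origin (TCP) lies at the very end of the fingers, on their centre line; the grasp point (between the pads) lies 19 mm behind it; z points along the fingers, x is the direction in which the jaws open and shut, and the axes are right-handed (so a half turn about z gives the same grasp; the last joint's range is limited). The gripper opens to 87 mm and grips with 3 to 60 N. Pads are 19 mm wide; open, the fingers measure 117 mm over their backs; the gripper's body (75 mm by 190 mm) begins 51 mm behind the grasp point.
Start: joints at [-0.983, 0.385, 0.008, 0, -1.194, -0.259], TCP at [0.202, -0.591, 0.223] pointing down, gripper open.
Joint ranges: [-3.14, 3.14], [-1.21, 2.06], [-1.07, 1.41], [-3.16, 2.05], [-2.99, -0.16], [-3.1, 3.1]. Speed limits (rad/s): [2.79, 2.79, 3.14, 3.14, 3.14, 3.14].

### API

Orientations are given as a rotation vector (axis times angle).
In Python, from workcell import env gives the robot as it stands. The module is installed in compiled form; this text tells all that it offers.
- The arm moves only by the tool apply_moves, never from a script. Its argument "increments" is one flat list of numbers, 5 for each row, row after row: the opening, from 0 (shut) to 1 (fully open), then the shift along the tool's x, y, z in mm, then the turn about the tool's z in degrees. A call has 1 to 10 rows; each row shifts and turns the commanded pose from where the row before left it, along the tool's axes as they then stand; what a row does not reach is not made up. A row lasts 1/8 s, in which the tool goes at most 62.5 mm and 10.7 degrees, less where a joint would pass 70% of its speed; a pose out of reach is approached as far as the arm can. A call is refused whole if a number of a shift passes 62.5 or a number of a turn 10.7, either way. A call with a gripper value outside its range is refused whole. The fingers move at their own pace and stop on an object; the grip force is fixed at half the most. Time passes only in rows, so rows that do not move let the fingers close. It gives the time, the measured TCP pose, the force and the opening at its end, in the units of the state.
- env.get_obs(): the state, without advancing time (a new reading comes with each control period).
- env.get_image(name): name is "scene" or "side" or "wrist"; returns a dict with "color" (480x640x3 uint8, blue, green, red), "mtx" (3x3 intrinsics, pixels), "T" (4x4, takes a point from camera to world coordinates); the wrist camera has in their place "T_tool_cam" (4x4, takes a point from camera to tool coordinates, whose origin is the TCP and whose axes are the tool frame's). Camera axes: x right, y down, z forward; pixel columns grow to the right and rows downward; lengths in m; the calibration is good to about 2 mm. A picture is of the moment at which its call begins: read the wrist's pose just before it. There is no depth.
- env.sign_off(): hands the job in, once; it reports no verdict.
The state is a dict: "clock": time; "joint_positions": joint angles; "dq": joint speeds; "effort": joint torques, N m; "tcp_pos": TCP position; "tool_rot": TCP orientation; "contact_force": force on the tool from outside, world axes, zero at the start; "ft_torque": the same for the moment, N m; "finger_gap": finger opening in m.
Only numpy, scipy, OpenCV 4.12 (cv2) and the standard library are available. Lean on these libraries where they do the work, as an engineer would, in place of code of your own. Each camera call takes 0.05 s, during which the arm holds its last target. There are 200 camera calls.

### The job

Open the filter drawer of the bench fume unit: take the slim release key out of the tool rack, put it down through the slot in the unit's top, feel for the spring catch hidden below and press it gently, without ramming it, until the drawer springs out. Finish with the key standing upright back in its own hole in the rack and the drawer pulled right out to its stop, leaving the other tools and everything else on the bench as they are.

Things in the scene. Friction and masses are not known exactly. Their poses are not given: they have to be found in the camera images.
- unit: orange bench-top fume filter unit, fixed, 260 deep (its x) x 300 wide (y) x 155 mm high. Origin: centre of its underside; z up; the drawer front faces its -x. Flat top but for two 23 mm high carrying loops 135 mm left and right of the middle. The drawer's catch: a steel tab hidden below the slot, that moves straight down. Beside the tab the key meets nothing for 60 mm below the top.
- slot (a point): middle of the slot's mouth in the unit's top (5 mm thick); axes as the unit; slot 50 mm long (y), 9 mm wide (x). The tab below, 16 (y) x 14 mm (x), is clamped differently on each unit and cannot be measured, only felt: its middle lies up to 16 mm either way along y from the slot's middle, centred in x, its face 12 to 28 mm below the top face.
- drawer (a joint): how far the drawer is out, m: 0 caught, 0.09 at its stop. The tab's spring takes 3 N at first touch and 6 to 11 N after 6 mm, where the catch frees the drawer; after 10 mm it is at a solid stop and over 25 N bends it. Freed, the drawer springs out about 25 mm; then it must be pulled (1 N, and 25 N per m/s) and stays where left.
- drawer_handle (a point): middle of the drawer's handle: round black bar 10 mm thick, 110 mm long along the unit's y, 35 mm ahead of the drawer's front face, 122 mm above the table, 33 mm lower than the unit's top; moves with the drawer along the unit's -x; axes as the unit.
- key: the release key, standing in the rack: plain black cylindrical handle 20 mm thick, 70 mm long, with a 26 mm wide, 5 mm high collar at its foot; below it a straight round steel rod 6 mm thick, 85 mm long, round-ended. About 60 g. Origin: on its axis at the collar's underside, which rests on the rack's top; z up along the handle.
- key_grip (a point): centre of the key's handle, on its axis, 35 mm above the underside of the collar; z up along the handle.
- key_tip (a point): the lower end of the key's rod, 120 mm below the centre of the handle.
- rack: grey steel tool rack, fixed, 200 (its x) x 80 mm (y), open front and back; top plate 116 mm above the table with three 17 mm holes in a row along x, 55 mm apart, the middle one at the centre. Origin: centre of its underside. The key and two other tools stand in the holes in any order, collars on the plate.
- punch: steel punch standing in the rack: grey handle 18 mm thick and 60 mm long with a steel head, shank 12 mm thick (too thick for the slot). Not to be used.
- driver: nut driver standing in the rack: waisted black handle 30 mm thick and 82 mm long, 14 mm socket at its lower end (too thick for the slot). Not to be used.
- magnet: triangular steel welding magnet lying on the table, about 80 mm, 18 mm high.
- paste_jar: grey jar with black lid, 68 mm wide, 65 mm high.
- spray_can: aluminium spray can, 66 mm wide, 190 mm high.
- brush: hand brush lying on the table.
- coupon_a: flat steel test plate, 120 x 50 x 8 mm.
- hammer: hammer lying on the table.
Things that resemble listed ones, but are neither listed nor needed, are in the scene too. What is shaped like the key but blue or orange is not meant.

How it is judged:
On the way, in this order (a step that is already met when the one before it is completed fails the run):
1. with the key's rod down through the slot, the catch is pressed and the drawer springs out (more than 12 mm) (value of joint drawer above 0.012 m and z of key_tip in the frame of unit below 0.145 m and horizontal distance between key_tip and slot below 0.03 m), for 0.05 s.
2. then the drawer is pulled out to its stop (to within 12 mm) (value of joint drawer above 0.078 m), for 0.2 s.
At the end, for the whole second after the job is handed in: the drawer is out to its stop (at least 78 of 90 mm) and at rest, the key stands upright (within 6 degrees) in its own hole of the rack, seated on its collar (handle within 12 mm of where it stood), at rest and released (value of joint drawer above 0.078 m and velocity of joint drawer below 0.02 m/s and distance of key_grip from where it was at the start of the episode below 0.012 m and angle between key's own z axis and vertical below 0.1 rad and linear speed of key below 0.02 m/s); the robot touches nothing.
It fails at once if the key presses on the unit or its catch with more than 25 N (contact force between key and unit above 25 N).
It fails at once if another tool or a thing on the bench is moved by more than 20 mm (distance of any of punch, driver, magnet, paste_jar, spray_can, brush, coupon_a, hammer from where it was at the start of the episode above 0.02 m).
It also fails if it takes over 72 s, if anything falls off the work surface, if the arm or the gripper's body presses on something with over 40 N, if the wrist force passes 120 N, or if a joint passes its speed limit or range.

## Working session

There is one attempt and no reset: what is moved stays moved. The work goes in short steps, Python scripts to look and compute and a tool call to move; the robot and the scene stay as the last step left them, time stands still between calls to the robot, and variables do not carry over. Pictures are saved under pics/ and viewed, about 8 in all and at most 12, crops included, and the job is handed in when it is done.

Besides the shell and the picture viewer there is one more tool, called as name(argument=value, ...) on one line, values as JSON. apply_moves: Moves the arm, as the interface text tells. Its arguments: {"type":"object","properties":{"increments":{"type":"array"}},"required":["increments"]}

```bash
mkdir -p pics
cat > h.py <<'E'
import numpy as np, cv2
from scipy.spatial.transform import Rotation as R
from workcell import env
def shot(n,f):
    o=env.get_obs(); im=env.get_image(n); cv2.imwrite(f'pics/{f}.png',im['color'])
    T=im['T'] if 'T' in im else tp(o)@im['T_tool_cam']
    np.savez(f'pics/{f}.npz',K=im['mtx'],T=T); return im['color'],im['mtx'],T
def tp(o):
    T=np.eye(4);T[:3,:3]=R.from_rotvec(o['tool_rot']).as_matrix();T[:3,3]=o['tcp_pos'];return T
def ray(f,u,v):
    d=np.load(f'pics/{f}.npz');r=d['T'][:3,:3]@np.linalg.solve(d['K'],[u,v,1.]);return d['T'][:3,3],r
def onz(f,u,v,z):
    o,r=ray(f,u,v);return o+r*(z-o[2])/r[2]
def proj(f,p):
    d=np.load(f'pics/{f}.npz');c=np.linalg.inv(d['T'])@np.append(p,1);q=d['K']@c[:3];return q[:2]/q[2]
def tri(*fs):
    A=np.zeros((3,3));b=np.zeros(3)
    for f,u,v in fs:
        o,r=ray(f,u,v);r=r/np.linalg.norm(r);M=np.eye(3)-np.outer(r,r);A+=M;b+=M@o
    return np.linalg.solve(A,b)
E
python3 - <<'E'
from h import *
for n in ['scene','side']:
    c,K,T=shot(n,n);print(n,K[0,0],T.round(3))
o=env.get_obs();print(o)
E
```

```text
scene 584.2901758915787 [[ 0.893  0.318 -0.32   1.021]
 [ 0.45  -0.653  0.609 -0.928]
 [-0.016 -0.687 -0.726  1.229]
 [ 0.     0.     0.     1.   ]]
side 545.9355153514798 [[ 0.999 -0.02   0.04   0.47 ]
 [-0.043 -0.672  0.739 -1.111]
 [ 0.012 -0.74  -0.672  1.15 ]
 [ 0.     0.     0.     1.   ]]
{'clock': 0.1, 'joint_positions': array([-9.83407061e-01,  3.85487314e-01,  6.75730341e-03, -4.39362255e-04,
       -1.19402417e+00, -2.58600498e-01]), 'dq': array([ 1.29247239e-03, -1.52010499e-03,  3.40271782e-03,  2.12031635e-03,
       -8.48463263e-05, -1.24751086e-03]), 'effort': array([-4.10847442e-04, -3.91690528e+01,  1.87935072e+01,  4.23183963e+00,
        1.35291339e-02, -6.37335143e-05]), 'tcp_pos': array([ 0.20164797, -0.59099722,  0.22156171]), 'tool_rot': array([-1.82716710e+00, -2.55352147e+00, -1.68921177e-03]), 'contact_force': array([-0.22730957,  0.15048808, -0.27838899]), 'ft_torque': array([ 0.00847167,  0.02556966, -0.02433168]), 'finger_gap': 0.08687284474545161}
```

View pics/scene.png

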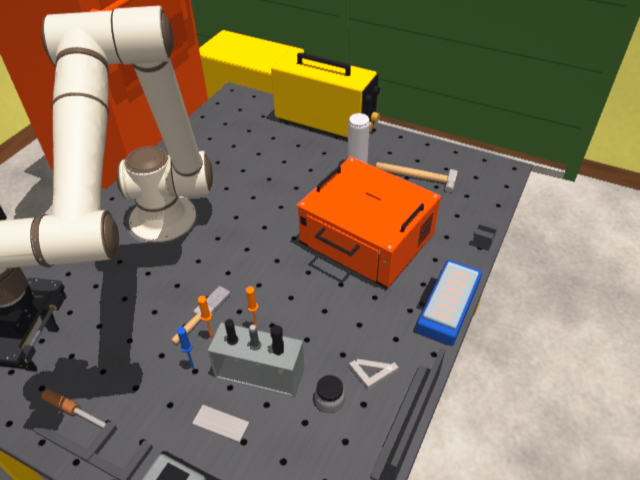

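View pics/side.png

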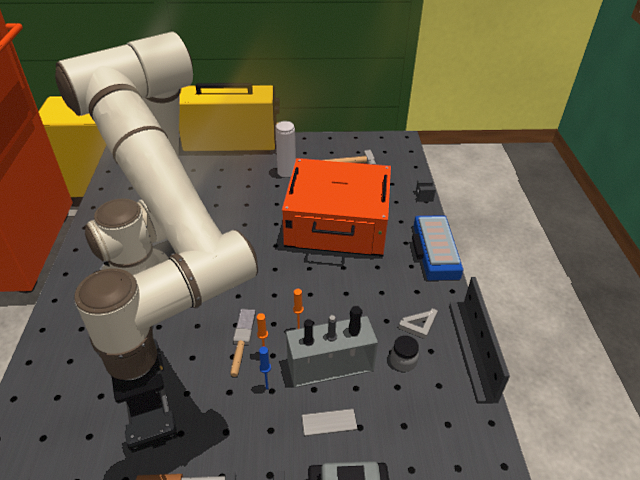

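The rack holds three tools. In the scene view they are the left black one (231,331), the grey punch (254,337) and the right, thicker black one (278,340). The left one looks like the key and the right one like the driver. The blue and orange lookalikes stand outside the rack. I'll confirm this in an enlarged crop.

Run:
```python
import cv2,numpy as np
a=cv2.imread('pics/scene.png');b=cv2.imread('pics/side.png')
r=lambda i,x,y,w,h:cv2.resize(i[y:y+h,x:x+w],(400,300),interpolation=cv2.INTER_CUBIC)
cv2.imwrite('pics/c1.png',np.vstack([np.hstack([r(a,200,310,120,90),r(b,275,295,120,90)]),np.hstack([r(a,290,150,160,120),r(b,270,140,133.0.__int__(),100)])]))
```

```text
(no output)
```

View pics/c1.png

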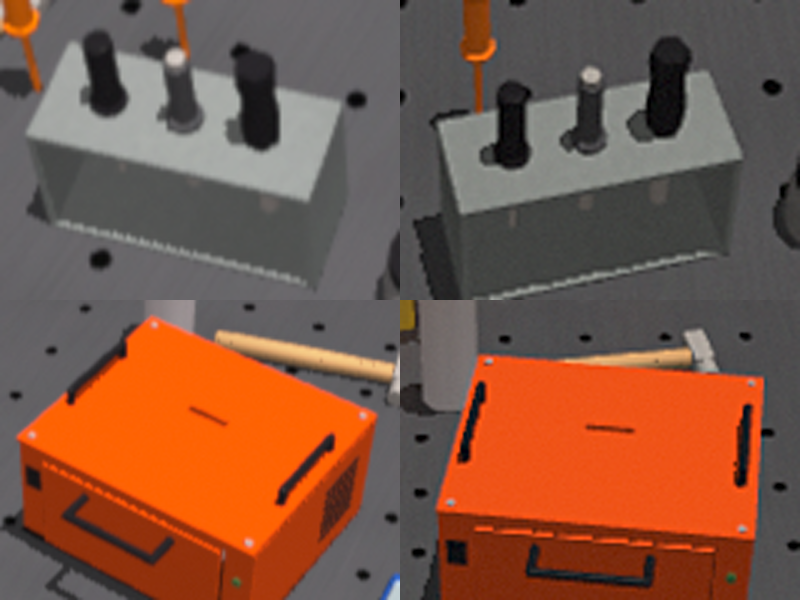

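The left tool is the key: straight black handle with a collar. The right one is waisted, so it's the driver. Next I'll compute positions.

Run:
```python
from h import *
S=lambda x,y:('scene',200+x*.3,310+y*.3); D=lambda x,y:('side',275+(x-400)*.3,295+y*.3)
U=lambda x,y:('scene',290+x*.4,150+(y-300)*.4); V=lambda x,y:('side',270+(x-400)*.3325,140+(y-300)/3)
def show(n,a,b,z):print(n,'tri',tri(a,b).round(4),'scene',onz(*a,z).round(4)[:2],'side',onz(*b,z).round(4)[:2])
show('collar',S(109,102),D(514,156),.118)
show('top',S(98,38),D(513,89),.191)
show('punchtop',S(176,58),D(591,75),.181)
show('driver base',S(263,138),D(664,127),.118)
for n,a,b in [('rFL',S(27,133),D(462,213)),('rBL',S(72,42),D(438,122)),('rBR',S(345,98),D(712,72)),('rFR',S(309,200),D(741,157))]:show(n,a,b,.116)
for n,a,b in [('s1',U(190,408),V(586,428)),('s2',U(227,424),V(634,431)),('uFL',U(20,437),V(438,511)),('uBL',U(150,318),V(480,357)),('uBR',U(375,413),V(763,378)),('uFR',U(250,554),V(755,540))]:show(n,a,b,.155)
show('hL',U(68,517),V(531,574),.122);show('hR',U(157,557),V(650,580),.122)
print(tp(env.get_obs()).round(3), env.get_image('wrist')['T_tool_cam'].round(3))
```

```text
collar tri [ 0.4915 -0.349   0.1203] scene [ 0.4903 -0.3475] side [ 0.4916 -0.3476]
top tri [ 0.491  -0.3458  0.1896] scene [ 0.4916 -0.3464] side [ 0.491  -0.3472]
punchtop tri [ 0.544  -0.335   0.1876] scene [ 0.5413 -0.3318] side [ 0.5444 -0.329 ]
driver base tri [ 0.598  -0.3249  0.1158] scene [ 0.599  -0.3263] side [ 0.5977 -0.3263]
rFL tri [ 0.4553 -0.3945  0.1203] scene [ 0.453  -0.3922] side [ 0.4553 -0.3918]
rBL tri [ 0.439  -0.3157  0.1167] scene [ 0.4387 -0.3153] side [ 0.439  -0.3151]
rBR tri [ 0.6358 -0.278   0.1212] scene [ 0.6328 -0.2724] side [ 0.6372 -0.2767]
rFR tri [ 0.649  -0.3537  0.1172] scene [ 0.6489 -0.3536] side [ 0.6491 -0.3523]
s1 tri [0.5763 0.208  0.1555] scene [0.5762 0.2082] side [0.5763 0.209 ]
s2 tri [0.6238 0.1995 0.1573] scene [0.6231 0.2016] side [0.6242 0.2027]
uFL tri [0.4285 0.086  0.153 ] scene [0.4293 0.0847] side [0.4288 0.0828]
uBL tri [0.4716 0.3303 0.159 ] scene [0.4697 0.3345] side [0.4715 0.3367]
uBR tri [0.7642 0.2792 0.1633] scene [0.7621 0.2888] side [0.7667 0.2908]
uFR tri [0.7208 0.0246 0.1628] scene [0.7182 0.0326] side [0.7229 0.0324]
hL tri [0.515  0.0295 0.1202] scene [0.5159 0.0277] side [0.5149 0.0278]
hR tri [0.6252 0.0148 0.1236] scene [0.6245 0.0163] side [0.6255 0.0162]
[[-0.323  0.946 -0.001  0.202]
 [ 0.946  0.323  0.002 -0.591]
 [ 0.002 -0.    -1.     0.222]
 [ 0.     0.     0.     1.   ]] [[ 1.     0.001 -0.001  0.   ]
 [-0.001  0.959  0.283 -0.078]
 [ 0.001 -0.283  0.959 -0.163]
 [ 0.     0.     0.     1.   ]]
```

apply_moves(increments=[1, 0, 0, -20, 0, 1, 15, 40, -20, 0, 1, 17, 44, 0, 0, 1, 17, 44, 0, 0, 1, 17, 44, 0, 0, 1, 17, 44, 0, 0, 1, 17, 44, 0, 0, 1, 17, 44, 0, 0, 1, 17, 44, 0, 0, 1, 0, 0, 0, 7.6])

```text
clock: 1.4
tcp_pos: [0.49, -0.35, 0.2617]
tool_rot: [-1.992, -2.428, -0.0]
contact_force: [-0.3, -0.3, -0.0]
finger_gap: 0.0872
```

```bash
cat > st.py <<'E'
from h import *
import sys
o=env.get_obs();T=tp(o)
print('t',o['clock'],'tcp',T[:3,3].round(4),'xang',np.degrees(np.arctan2(T[1,0],T[0,0])).round(2),'F',o['contact_force'].round(2),'gap',round(o['finger_gap'],4),'z',T[:3,2].round(3))
if len(sys.argv)>3:
    g=np.array([float(a) for a in sys.argv[1:4]]);print('shift mm tool',(T[:3,:3].T@(g-T[:3,3])*1000).round(1))
E
python3 - <<'E'
import time
from h import *
c,K,T=shot('wrist','w1')
p=[.491,-.347,.186];print(proj('w1',p),proj('w1',[.491,-.347,.121]))
E
python3 st.py .491 -.347 .141
```

```text
[316.09101538 247.04145586] [315.28082925 219.40711727]
t 1.45 tcp [ 0.489  -0.3508  0.2618] xang 100.99 F [-0.28  0.05  0.45] gap 0.0871 z [-0.001  0.001 -1.   ]
shift mm tool [  3.3   2.8 120.8]
```

View pics/w1.png

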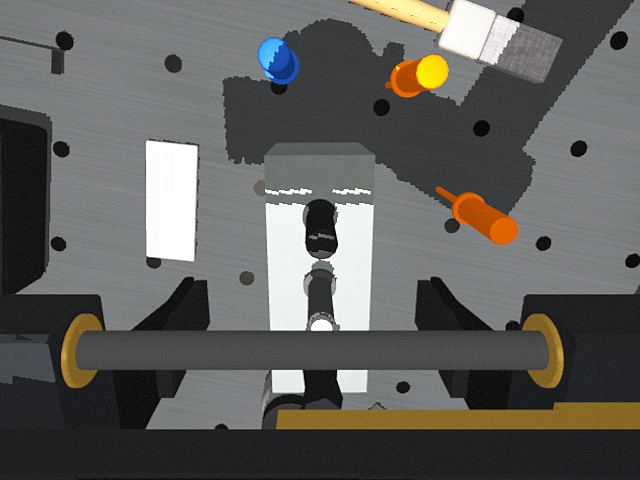

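The key's top is at (321,246) and its collar at (319,215). The punch is below it in the picture, so the row is aligned with the jaws' sideways direction. I'll refine from these.

```bash
python3 - <<'E'
from h import *
print(onz('w1',321.5,245,.186),onz('w1',319.5,214,.121), onz('w1',321,326,.181))
E
python3 st.py .491 -.345 .141
```

```text
[ 0.48912326 -0.34410997  0.186     ] [ 0.48635026 -0.34476366  0.121     ] [ 0.54426395 -0.33294189  0.181     ]
t 1.45 tcp [ 0.489  -0.3508  0.2618] xang 100.99 F [-0.28  0.05  0.45] gap 0.0871 z [-0.001  0.001 -1.   ]
shift mm tool [  5.2   3.2 120.8]
```

apply_moves(increments=[1, 4.3, 2.2, 0, 0, 1, 0, 0, 40, 0, 1, 0, 0, 40, 0, 1, 0, 0, 25, 0, 1, 0, 0, 16, 0, 1, 0, 0, 0, 0, 0, 0, 0, 0, 0, 0, 0, 0, 0, 0, 0, 0, 0, 0, 0, 0, 0, 0, 0, 0])

```text
clock: 2.7
tcp_pos: [0.4894, -0.3477, 0.1419]
tool_rot: [1.993, 2.428, 0.0]
contact_force: [0.1, -0.7, 0.6]
finger_gap: 0.0553
```

```bash
python3 st.py .491 -.347 .241; python3 st.py
```

```text
t 2.7 tcp [ 0.4894 -0.3477  0.1419] xang 101.24 F [ 0.11 -0.67  0.65] gap 0.0553 z [ 0.001 -0.    -1.   ]
shift mm tool [  0.3   1.8 -99.1]
t 2.7 tcp [ 0.4894 -0.3477  0.1419] xang 101.24 F [ 0.11 -0.67  0.65] gap 0.0553 z [ 0.001 -0.    -1.   ]
```

apply_moves(increments=[0, 0, 0, 0, 0, 0, 0, 0, 0, 0, 0, 0, 0, 0, 0, 0, 0, 0, 0, 0, 0, 0, 0, 0, 0])

```text
clock: 3.32
tcp_pos: [0.4892, -0.3476, 0.1414]
tool_rot: [-1.993, -2.428, -0.0]
contact_force: [0.2, 0.1, -0.2]
finger_gap: 0.0194
```

```bash
python3 st.py
```

```text
t 3.325 tcp [ 0.4892 -0.3476  0.1414] xang 101.24 F [ 0.18  0.06 -0.16] gap 0.0194 z [-0.  0. -1.]
```

apply_moves(increments=[0, 0, 0, -15, 0, 0, 0, 0, -30, 0, 0, 0, 0, -40, 0, 0, 0, 0, -40, 0, 0, 0, 0, -35, 0])

```text
clock: 3.95
tcp_pos: [0.4893, -0.3478, 0.3046]
tool_rot: [1.992, 2.426, 0.001]
contact_force: [0.5, -0.4, -1.4]
finger_gap: 0.0193
```

```bash
python3 st.py .60 .2055 .29
```

```text
t 3.95 tcp [ 0.4893 -0.3478  0.3046] xang 101.24 F [ 0.45 -0.38 -1.35] gap 0.0193 z [ 0.002 -0.001 -1.   ]
shift mm tool [521.1 216.5  14.1]
```

apply_moves(increments=[0, 25, 10, 0, 0, 0, 50, 21, 0, 0, 0, 56, 23, 0, 0, 0, 56, 23, 0, 0, 0, 56, 23, 0, 0, 0, 56, 23, 0, 0, 0, 56, 23, 0, 0, 0, 56, 23, 0, 0, 0, 50, 21, 0, 0, 0, 35, 15, 0, 0])

```text
clock: 5.2
tcp_pos: [0.5938, 0.1812, 0.3026]
tool_rot: [1.991, 2.429, 0.002]
contact_force: [-0.1, -0.9, -0.3]
finger_gap: 0.0195
```

apply_moves(increments=[0, 20, 9, 0, 0, 0, 0, 0, 0, 10.3, 0, 0, 0, 0, 10.3, 0, 0, 0, 0, 0])

```text
clock: 5.7
tcp_pos: [0.5986, 0.1995, 0.3022]
tool_rot: [2.394, 2.034, 0.001]
contact_force: [0.4, 0.8, -0.9]
finger_gap: 0.0192
```

```bash
python3 st.py .60 .2055 .275
python3 - <<'E'
from h import *
a,_,_=shot('side','s2');b,_,_=shot('scene','e2');c,_,_=shot('wrist','w2')
T=tp(env.get_obs());tip=T[:3,3]+T[:3,2]*.110
print(tip,[proj(f,tip) for f in('s2','e2','w2')],[proj(f,[.6,.2055,.155]) for f in('s2','e2','w2')])
r=lambda i,x,y,w,h:cv2.resize(i[y:y+h,x:x+w],(400,300),interpolation=cv2.INTER_CUBIC)
cv2.imwrite('pics/c2.png',np.vstack([np.hstack([r(b,300,120,144,108),r(a,270,100,144,108)]),np.hstack([r(c,0,0,640,480),r(c,240,120,160,120)])]))
E
```

```text
t 5.7 tcp [0.5986 0.1995 0.3022] xang 80.72 F [ 0.43  0.82 -0.92] gap 0.0192 z [ 0.  0. -1.]
shift mm tool [ 6.1  0.4 27.2]
[0.59864321 0.19966795 0.19194794] [array([339.89810011, 174.44354303]), array([372.95735661, 187.179094  ]), array([311.66808491, 228.5526164 ])] [array([339.74883696, 183.24024558]), array([373.54745157, 196.29513609]), array([319.65734671, 215.63230859])]
```

View pics/c2.png

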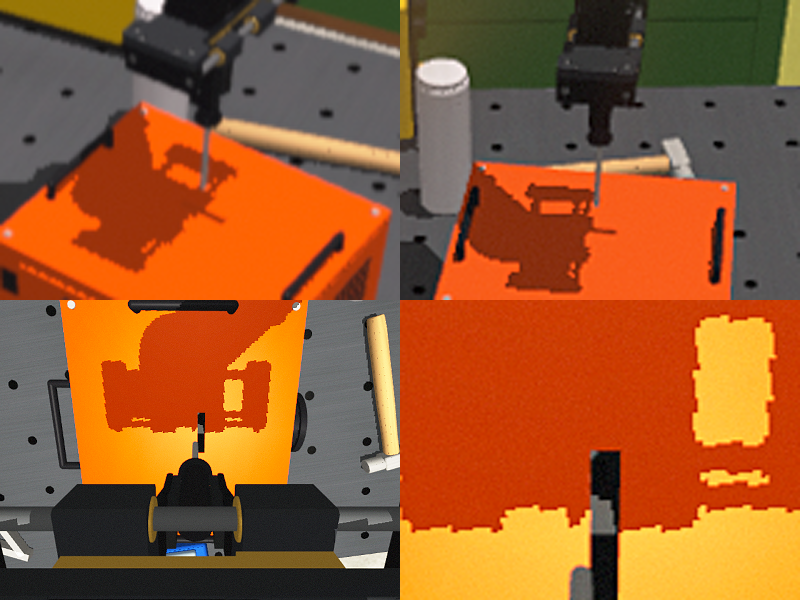

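The tip is at wrist pixel (313,226). The slot's centre column is at 322.4, and its upper end at row 180. I'll compute the offset, then descend to just above the plate and look again.

Run:
```python
from h import *
T=np.load('pics/w2.npz')['T'];t0=tp(env.get_obs());ti=np.linalg.inv(t0)
L=lambda p:(ti@np.append(p,1))[:3]*1000
print('slot upper end',L(onz('w2',322.4,180,.155)),onz('w2',322.4,180,.155))
print('slot mid col',L(onz('w2',322.4,215.6,.155)))
print('tip',L(onz('w2',313.3,228,.192)))
```

```text
slot upper end [  7.81680506 -26.64774942 146.94112978] [0.57361463 0.21167928 0.155     ]
slot mid col [  8.03605891   0.3605573  146.94955794]
tip [  1.09310174  -0.40130588 109.94802171]
```

apply_moves(increments=[0, 7, -0.5, 0, 0, 0, 0, 0, 15, 0, 0, 0, 0, 14, 0, 0, 0, 0, 0, 0])

```text
clock: 6.35
tcp_pos: [0.5982, 0.2067, 0.27]
tool_rot: [-2.394, -2.032, 0.007]
contact_force: [-0.7, 1.4, -1.3]
finger_gap: 0.0194
```

```bash
python3 st.py
python3 - <<'E'
from h import *
a,_,_=shot('side','s3');b,_,_=shot('scene','e3');c,_,_=shot('wrist','w3')
r=lambda i,x,y,w,h:cv2.resize(i[y:y+h,x:x+w],(400,300),interpolation=cv2.INTER_CUBIC)
cv2.imwrite('pics/c3.png',np.vstack([np.hstack([r(b,340,160,64,48),r(a,308,155,64,48)]),np.hstack([r(c,280,170,80,60),r(c,240,120,160,120)])]))
T=tp(env.get_obs());tip=T[:3,3]+T[:3,2]*.110;print(tip,proj('w3',tip))
E
```

```text
t 6.35 tcp [0.5982 0.2067 0.27  ] xang 80.64 F [-0.67  1.38 -1.27] gap 0.0194 z [-0.004 -0.002 -1.   ]
[0.59952332 0.20709626 0.16278624] [311.90455319 229.30009186]
```

View pics/c3.png

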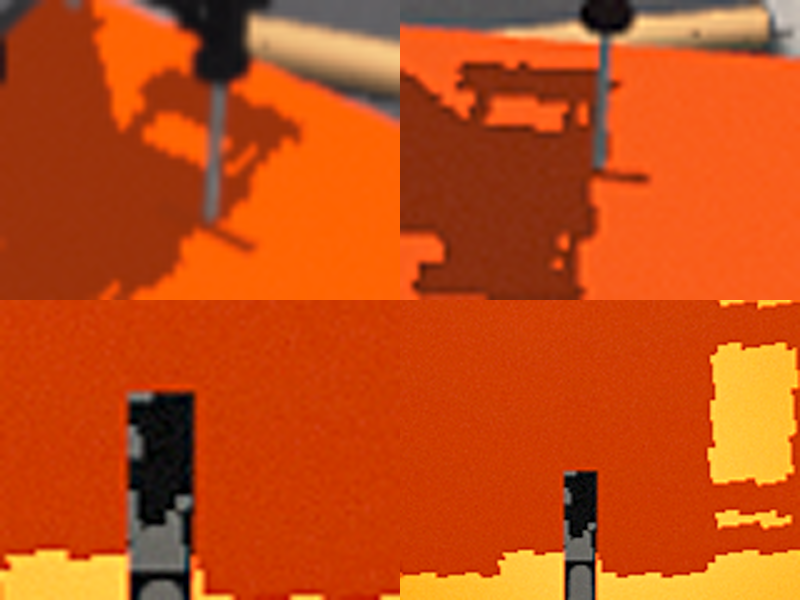

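In the wrist view the slot is centred on column 312.1, and the rod is on 312 too. Its y position is near the slot's middle. I'll enter slowly.

apply_moves(increments=[0, 0, 0, 2, 0, 0, 0, 0, 2, 0, 0, 0, 0, 2, 0, 0, 0, 0, 2, 0, 0, 0, 0, 1, 0, 0, 0, 0, 0, 0])

```text
clock: 7.25
tcp_pos: [0.5992, 0.2071, 0.2634]
tool_rot: [-2.395, -2.033, 0.0]
contact_force: [-0.1, 0.1, -1.6]
finger_gap: 0.0194
```

apply_moves(increments=[0, 0, 0, 2, 0, 0, 0, 0, 2, 0, 0, 0, 0, 0, 0])

```text
clock: 7.62
tcp_pos: [0.5991, 0.2071, 0.2592]
tool_rot: [-2.395, -2.033, 0.001]
contact_force: [-1.0, 0.5, -0.1]
finger_gap: 0.0191
```

apply_moves(increments=[0, 0, 0, 2, 0, 0, 0, 0, 2, 0, 0, 0, 0, 0, 0])

```text
clock: 8.0
tcp_pos: [0.5991, 0.2071, 0.2553]
tool_rot: [-2.395, -2.033, 0.001]
contact_force: [0.1, -0.8, 0.1]
finger_gap: 0.0193
```

apply_moves(increments=[0, 0, 0, 2, 0, 0, 0, 0, 1, 0, 0, 0, 0, 0, 0])

```text
clock: 8.38
tcp_pos: [0.5992, 0.2071, 0.2524]
tool_rot: [-2.395, -2.033, 0.0]
contact_force: [-0.2, -0.8, -1.4]
finger_gap: 0.0192
```

```bash
python3 st.py
```

```text
t 8.375 tcp [0.5992 0.2071 0.2524] xang 80.64 F [-0.19 -0.81 -1.45] gap 0.0192 z [-0. -0. -1.]
```

apply_moves(increments=[0, 0, 0, 2, 0, 0, 0, 0, 0, 0])

```text
clock: 8.62
tcp_pos: [0.5991, 0.2071, 0.2503]
tool_rot: [-2.395, -2.033, 0.001]
contact_force: [0.1, -0.8, -0.5]
finger_gap: 0.0193
```

apply_moves(increments=[0, 0, 0, 2, 0, 0, 0, 0, 0, 0])

```text
clock: 8.88
tcp_pos: [0.5991, 0.2071, 0.2483]
tool_rot: [-2.395, -2.033, 0.001]
contact_force: [-0.5, -0.8, -0.4]
finger_gap: 0.0189
```

apply_moves(increments=[0, 0, 0, 2, 0, 0, 0, 0, 0, 0])

```text
clock: 9.12
tcp_pos: [0.5991, 0.2071, 0.2463]
tool_rot: [-2.395, -2.033, 0.001]
contact_force: [0.0, 0.1, -0.1]
finger_gap: 0.0192
```

apply_moves(increments=[0, 0, 0, 2, 0, 0, 0, 0, 0, 0])

```text
clock: 9.38
tcp_pos: [0.5993, 0.2072, 0.2446]
tool_rot: [2.395, 2.033, 0.0]
contact_force: [-0.1, -0.7, -0.6]
finger_gap: 0.019
```

apply_moves(increments=[0, 0, 0, 2, 0, 0, 0, 0, 0, 0])

```text
clock: 9.62
tcp_pos: [0.5996, 0.2072, 0.2438]
tool_rot: [2.394, 2.033, 0.003]
contact_force: [0.1, -0.8, 4.2]
finger_gap: 0.0191
```

apply_moves(increments=[0, 0, 0, 2, 0, 0, 0, 0, 0, 0])

```text
clock: 9.88
tcp_pos: [0.5997, 0.2072, 0.2419]
tool_rot: [2.394, 2.032, 0.003]
contact_force: [-1.7, 0.1, 5.7]
finger_gap: 0.0195
```

I touched the tab at a TCP z of about 0.2446, 20 mm below the top. Now I'll press on gently.

apply_moves(increments=[0, 0, 0, 2, 0, 0, 0, 0, 0, 0])

```text
clock: 10.12
tcp_pos: [0.5997, 0.2073, 0.2401]
tool_rot: [2.394, 2.033, 0.003]
contact_force: [-1.7, 0.1, 6.0]
finger_gap: 0.0193
```

apply_moves(increments=[0, 0, 0, 1, 0, 0, 0, 0, 0, 0])

```text
clock: 10.38
tcp_pos: [0.5998, 0.2073, 0.2393]
tool_rot: [2.394, 2.033, 0.004]
contact_force: [-0.8, -0.5, 6.2]
finger_gap: 0.0193
```

```bash
python3 st.py
python3 - <<'E'
from h import *
a,_,_=shot('side','s4');b=cv2.imread('pics/s3.png')
d=cv2.absdiff(a,b)[200:290,280:400].max(2);print((d>40).sum())
E
```

```text
t 10.375 tcp [0.5998 0.2073 0.2393] xang 80.66 F [-0.76 -0.54  6.22] gap 0.0193 z [ 0.003  0.001 -1.   ]
28
```

Pressed about 5.3 mm so far, and the drawer is not out yet. I'll go 1 mm at a time.

apply_moves(increments=[0, 0, 0, 1, 0, 0, 0, 0, 0, 0])

```text
clock: 10.68
tcp_pos: [0.5997, 0.2074, 0.2383]
tool_rot: [2.394, 2.033, 0.004]
contact_force: [-0.3, 1.3, 4.0]
finger_gap: 0.0196
```

apply_moves(increments=[0, 0, 0, 0.7, 0, 0, 0, 0, 0, 0])

```text
clock: 10.92
tcp_pos: [0.5997, 0.2075, 0.2373]
tool_rot: [2.394, 2.033, 0.004]
contact_force: [-0.6, -0.0, 5.8]
finger_gap: 0.0193
```

Run:
```python
from h import *
a,_,_=shot('side','s5');b=cv2.imread('pics/s3.png')
d=cv2.absdiff(a,b)[200:290,280:400].max(2);print((d>40).sum())
```

```text
1846
```

The drawer has sprung out (the image changed by 1846 px). I'll retract and head back to the rack.

apply_moves(increments=[0, 0, 0, -6, 0, 0, 0, 0, -12, 0, 0, 0, 0, -15, 0, 0, 0, 0, -20, 0, 0, 0, 0, -16, 0, 0, 0, 0, 0, -10.3, 0, 0, 0, 0, -10.3, 0, 0, 0, 0, 0])

```text
clock: 11.98
tcp_pos: [0.5992, 0.2071, 0.3051]
tool_rot: [-1.996, -2.426, 0.0]
contact_force: [-0.1, 0.3, -0.2]
finger_gap: 0.0192
```

```bash
python3 st.py .4892 -.3476 .305
```

```text
t 11.975 tcp [0.5992 0.2071 0.3051] xang 101.11 F [-0.07  0.29 -0.23] gap 0.0192 z [-0.  0. -1.]
shift mm tool [-5.231e+02 -2.148e+02  1.000e-01]
```

apply_moves(increments=[0, -25, -10, 0, 0, 0, -50, -21, 0, 0, 0, -56, -23, 0, 0, 0, -56, -23, 0, 0, 0, -56, -23, 0, 0, 0, -56, -23, 0, 0, 0, -56, -23, 0, 0, 0, -56, -23, 0, 0, 0, -50, -21, 0, 0, 0, -35, -14, 0, 0])

```text
clock: 13.22
tcp_pos: [0.4938, -0.3219, 0.3051]
tool_rot: [-1.999, -2.423, 0.0]
contact_force: [0.0, 0.7, -0.8]
finger_gap: 0.0195
```

apply_moves(increments=[0, -27, -11, 0, 0, 0, 0, 0, 0, 0, 0, 0, 0, 0, 0])

```text
clock: 13.6
tcp_pos: [0.4896, -0.3477, 0.305]
tool_rot: [-1.995, -2.426, -0.0]
contact_force: [0.1, 0.6, -0.4]
finger_gap: 0.0193
```

```bash
python3 st.py .4892 -.3476 .265
```

```text
t 13.6 tcp [ 0.4896 -0.3477  0.305 ] xang 101.15 F [ 0.1   0.61 -0.4 ] gap 0.0193 z [-0.  0. -1.]
shift mm tool [ 0.2 -0.4 40. ]
```

apply_moves(increments=[0, 0, -0.4, 20, 0, 0, 0, 0, 25, 0, 0, 0, 0, 13, 0, 0, 0, 0, 0, 0])

```text
clock: 14.1
tcp_pos: [0.4897, -0.3471, 0.2463]
tool_rot: [-1.991, -2.428, 0.001]
contact_force: [0.2, -0.2, 0.0]
finger_gap: 0.0194
```

```bash
python3 st.py
python3 - <<'E'
from h import *
a,_,_=shot('side','s6');b,_,_=shot('scene','e6');c,_,_=shot('wrist','w6')
r=lambda i,x,y,w,h:cv2.resize(i[y:y+h,x:x+w],(400,300),interpolation=cv2.INTER_CUBIC)
cv2.imwrite('pics/c6.png',np.vstack([np.hstack([r(b,200,300,96,72),r(a,275,290,96,72)]),np.hstack([r(a,260,190,160,120),r(c,240,120,160,120)])]))
T=tp(env.get_obs());tip=T[:3,3]+T[:3,2]*.110;print(tip,proj('w6',tip),proj('w6',[.4893,-.3476,.116]),proj('s6',tip),proj('s6',[.4893,-.3476,.116]))
E
```

```text
t 14.1 tcp [ 0.4897 -0.3471  0.2463] xang 101.28 F [ 0.21 -0.18  0.05] gap 0.0194 z [-0.002  0.001 -1.   ]
[ 0.49072919 -0.34809703  0.13815189] [311.35209539 228.83069884] [312.53621009 218.60552752] [308.80509818 336.63484748] [308.18611199 342.35701765]
```

View pics/c6.png

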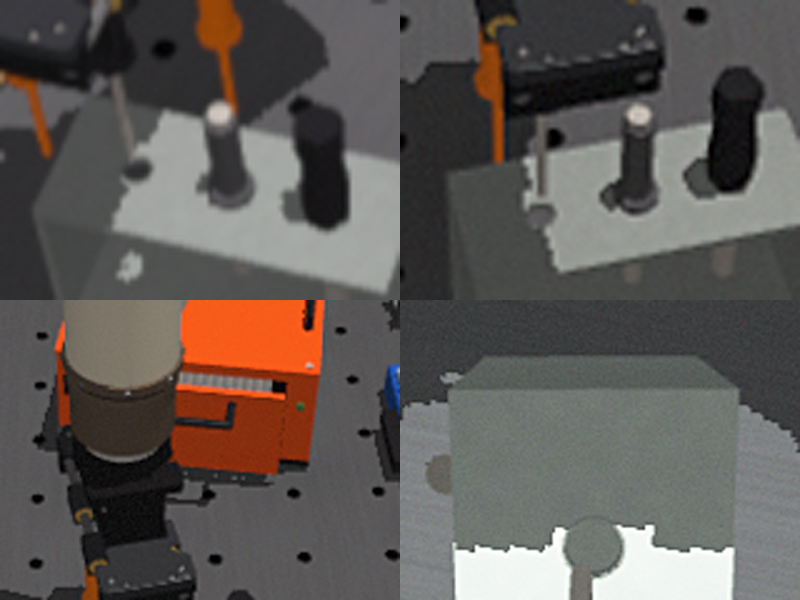

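The drawer is out about 25 mm. The hole's centre is at wrist pixel (317.6,218.4), so the rod sits about 3 mm to the −x side. That matches the key shifting slightly in its hole when gripped, so I'll correct by +3 mm.

apply_moves(increments=[0, 3, 0, 0, 0, 0, 0, 0, 20, 0, 0, 0, 0, 25, 0, 0, 0, 0, 25, 0, 0, 0, 0, 20, 0, 0, 0, 0, 8, 0, 0, 0, 0, 3, 0, 0, 0, 0, 0, 0])

```text
clock: 15.25
tcp_pos: [0.4897, -0.3451, 0.1466]
tool_rot: [1.992, 2.427, 0.0]
contact_force: [-1.0, 0.2, 0.4]
finger_gap: 0.0199
```

```bash
python3 st.py .49 -.3446 .1414
```

```text
t 15.25 tcp [ 0.4897 -0.3451  0.1466] xang 101.25 F [-0.96  0.16  0.38] gap 0.0199 z [ 0.001 -0.001 -1.   ]
shift mm tool [0.4 0.3 5.2]
```

apply_moves(increments=[0, 0, 0, 2, 0, 0, 0, 0, 2, 0, 0, 0, 0, 0, 0])

```text
clock: 15.62
tcp_pos: [0.4892, -0.3448, 0.1418]
tool_rot: [-1.993, -2.428, 0.0]
contact_force: [-0.1, 0.4, -2.0]
finger_gap: 0.0191
```

apply_moves(increments=[0, 0, 0, 1, 0, 0, 0, 0, 0, 0])

```text
clock: 15.88
tcp_pos: [0.4894, -0.3449, 0.1414]
tool_rot: [1.993, 2.428, -0.0]
contact_force: [-0.8, 0.7, 2.3]
finger_gap: 0.0193
```

apply_moves(increments=[0.35, 0, 0, 0, 0, 0.5, 0, 0, 0, 0, 0.7, 0, 0, 0, 0, 0.8, 0, 0, 0, 0, 0.8, 0, 0, 0, 0, 0.8, 0, 0, 0, 0, 0.8, 0, 0, -15, 0, 0.8, 0, 0, -30, 0, 0.8, 0, 0, -40, 0, 0.8, 0, 0, -30, 0])

```text
clock: 17.12
tcp_pos: [0.4897, -0.3452, 0.2592]
tool_rot: [1.991, 2.426, 0.001]
contact_force: [1.0, -0.5, -1.0]
finger_gap: 0.0698
```

```bash
python3 st.py
python3 - <<'E'
from h import *
a,_,_=shot('side','s7');b,_,_=shot('scene','e7');c,_,_=shot('wrist','w7')
r=lambda i,x,y,w,h:cv2.resize(i[y:y+h,x:x+w],(400,300),interpolation=cv2.INTER_CUBIC)
cv2.imwrite('pics/c7.png',np.vstack([np.hstack([r(b,200,300,120,90),r(a,275,280,120,90)]),np.hstack([r(b,290,170,160,120),r(c,0,0,640,480)])]))
E
```

```text
t 17.125 tcp [ 0.4897 -0.3452  0.2592] xang 101.25 F [ 0.96 -0.52 -0.99] gap 0.0698 z [ 0.003 -0.002 -1.   ]
```

View pics/c7.png

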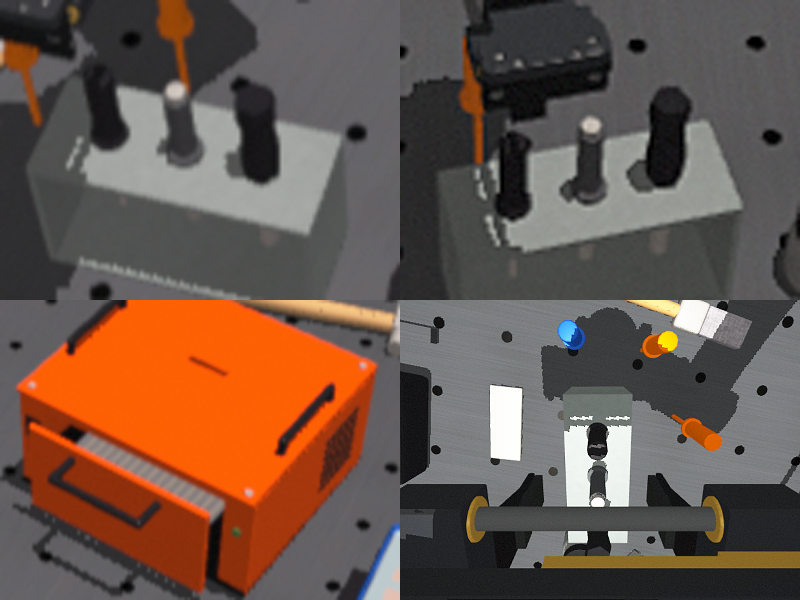

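The key is seated upright in its hole and the drawer is partly out. The handle bar's ends in the scene crop are at (52,478) and (150,520). Next I'll work out the approach.

```bash
python3 - <<'E'
from h import *
U=lambda x,y:('e7',290+x*.4,170+(y-300)*.4)
a=onz(*U(52,477),.122);b=onz(*U(148,522),.122);print(a,b,(a+b)/2)
E
python3 st.py .566 -.003 .265
```

```text
[0.50743199 0.00720024 0.122     ] [ 0.62489808 -0.00665923  0.122     ] [5.66165034e-01 2.70506630e-04 1.22000000e-01]
t 17.275 tcp [ 0.4902 -0.3453  0.259 ] xang 101.24 F [-1.36  0.25 -0.74] gap 0.0695 z [ 0.005 -0.002 -1.   ]
shift mm tool [320.9 141.1  -6.4]
```

apply_moves(increments=[0.8, 25, 11, -5, 0, 0.3, 50, 22, 0, 0, 0.3, 56, 24.5, 0, 0, 0.3, 56, 24.5, 0, 0, 0.3, 56, 24.5, 0, 0, 0.3, 50, 22, 0, 0, 0.3, 28, 12.5, 0, 0, 0.3, 0, 0, 0, 10.3, 0.3, 0, 0, 0, 10.3, 0.3, 0, 0, 0, 0])

```text
clock: 18.52
tcp_pos: [0.5645, -0.0024, 0.2601]
tool_rot: [-2.392, -2.035, 0.002]
contact_force: [-0.1, 0.4, 0.1]
finger_gap: 0.026
```

```bash
python3 st.py .566 -.002 .107
python3 - <<'E'
from h import *
c,_,_=shot('wrist','w8')
for q in([.566,-.002,.122],[.51,.006,.122],[.62,-.01,.122]):print(proj('w8',q))
E
```

```text
t 18.525 tcp [ 0.5645 -0.0024  0.2601] xang 80.77 F [-0.12  0.43  0.11] gap 0.026 z [-0.002 -0.    -1.   ]
shift mm tool [  0.7   1.6 153.1]
[312.64471482 220.28333326]
[311.17906245 141.77519491]
[313.55667648 288.78262019]
```

View pics/w8.png

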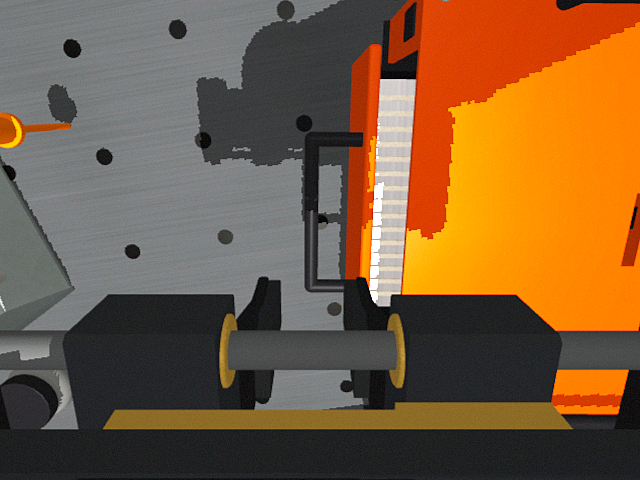

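The bar is at column 311, rows 137–288, as predicted. I'll descend over it.

apply_moves(increments=[0.3, -0.5, 0, 40, 0, 0.3, 0, 0, 50, 0, 0.3, 0, 0, 25, 0, 0.3, 0, 0, 12, 0, 0.3, 0, 0, 8, 0, 0.3, 0, 0, 0, 0])

```text
clock: 19.32
tcp_pos: [0.5652, -0.003, 0.1262]
tool_rot: [2.395, 2.033, 0.001]
contact_force: [-0.3, -0.1, 0.2]
finger_gap: 0.0261
```

apply_moves(increments=[0.3, 0, 0, 9, 0, 0.3, 0, 0, 9, 0, 0.3, 0, 0, 0, 0])

```text
clock: 19.7
tcp_pos: [0.5643, -0.0031, 0.107]
tool_rot: [-2.395, -2.032, 0.002]
contact_force: [0.0, -0.2, 0.0]
finger_gap: 0.0262
```

apply_moves(increments=[0, 0, 0, 0, 0, 0, 0, 0, 0, 0, 0, 0, 0, 0, 0, 0, 0, 0, 0, 0])

```text
clock: 20.2
tcp_pos: [0.5651, -0.003, 0.1081]
tool_rot: [2.395, 2.033, 0.001]
contact_force: [-0.4, 0.4, 0.3]
finger_gap: 0.0088
```

apply_moves(increments=[0, -3, 0, 0, 0, 0, -7, 0, 0, 0, 0, -8, 0, 0, 0, 0, -8, 0, 0, 0, 0, -8, 0, 0, 0, 0, -8, 0, 0, 0, 0, -8, 0, 0, 0, 0, -6, 0, 0, 0, 0, -3, 0, 0, 0, 0, 0, 0, 0, 0])

```text
clock: 21.45
tcp_pos: [0.5551, -0.0622, 0.1081]
tool_rot: [2.395, 2.032, -0.002]
contact_force: [-2.0, -0.1, 5.4]
finger_gap: 0.0089
```

apply_moves(increments=[0, -2, 0, 0, 0, 0, 0, 0, 0, 0])

```text
clock: 21.7
tcp_pos: [0.5548, -0.0639, 0.1081]
tool_rot: [2.395, 2.033, -0.001]
contact_force: [-2.5, 0.0, 5.3]
finger_gap: 0.0094
```

```bash
python3 st.py
```

```text
t 21.7 tcp [ 0.5548 -0.0639  0.1081] xang 80.64 F [-2.54  0.01  5.33] gap 0.0094 z [-0.    -0.001 -1.   ]
```

apply_moves(increments=[0, -2, 0, 0, 0, 0, 0, 0, 0, 0])

```text
clock: 21.95
tcp_pos: [0.5545, -0.0658, 0.1081]
tool_rot: [2.395, 2.033, -0.001]
contact_force: [-1.7, 0.3, 4.8]
finger_gap: 0.0092
```

apply_moves(increments=[0, -1.5, 0, 0, 0, 0, 0, 0, 0, 0])

```text
clock: 22.2
tcp_pos: [0.5542, -0.0673, 0.1081]
tool_rot: [2.395, 2.033, -0.001]
contact_force: [-1.4, 1.5, 5.4]
finger_gap: 0.0086
```

apply_moves(increments=[0, -1.5, 0, 0, 0, 0, 0, 0, 0, 0])

```text
clock: 22.45
tcp_pos: [0.5542, -0.0676, 0.108]
tool_rot: [-2.395, -2.032, -0.001]
contact_force: [-2.3, 4.7, 6.3]
finger_gap: 0.0092
```

apply_moves(increments=[0, -1.5, 0, 0, 0, 0, 0, 0, 0, 0])

```text
clock: 22.7
tcp_pos: [0.5542, -0.0677, 0.1081]
tool_rot: [-2.394, -2.032, -0.004]
contact_force: [-1.5, 10.2, 5.7]
finger_gap: 0.0085
```

I've reached the stop: the TCP is halted and the force is rising to 10 N. I'll ease off, release and rise.

apply_moves(increments=[0, 2, 0, 0, 0, 0, 0, 0, 0, 0, 0.3, 0, 0, 0, 0, 0.3, 0, 0, 0, 0, 0.3, 0, 0, 0, 0, 0.3, 0, 0, 0, 0, 0.3, 0, 0, -15, 0, 0.3, 0, 0, -40, 0, 0.3, 0, 0, -50, 0, 0.3, 0, 0, -50, 0])

```text
clock: 23.95
tcp_pos: [0.5542, -0.0678, 0.2657]
tool_rot: [2.394, 2.032, 0.002]
contact_force: [1.3, -0.8, -0.8]
finger_gap: 0.0264
```

apply_moves(increments=[0.3, 0, -40, 0, 0, 0.3, 0, -50, 0, 0, 0.3, 0, -40, 0, 0, 0.3, 0, 0, 0, 0, 0.3, 0, 0, 0, 0])

```text
clock: 24.58
tcp_pos: [0.4268, -0.0465, 0.264]
tool_rot: [2.394, 2.032, 0.004]
contact_force: [-0.2, 0.2, 0.6]
finger_gap: 0.026
```

```bash
python3 st.py
python3 - <<'E'
from h import *
a,_,_=shot('side','s9');b,_,_=shot('scene','e9')
r=lambda i,x,y,w,h:cv2.resize(i[y:y+h,x:x+w],(400,300),interpolation=cv2.INTER_CUBIC)
cv2.imwrite('pics/c9.png',np.vstack([np.hstack([r(b,200,310,120,90),r(a,275,295,120,90)]),np.hstack([r(b,290,170,160,120),cv2.resize(a,(400,300))])]))
E
```

```text
t 24.575 tcp [ 0.4268 -0.0465  0.264 ] xang 80.66 F [-0.24  0.24  0.56] gap 0.026 z [ 0.003  0.    -1.   ]
```

View pics/c9.png

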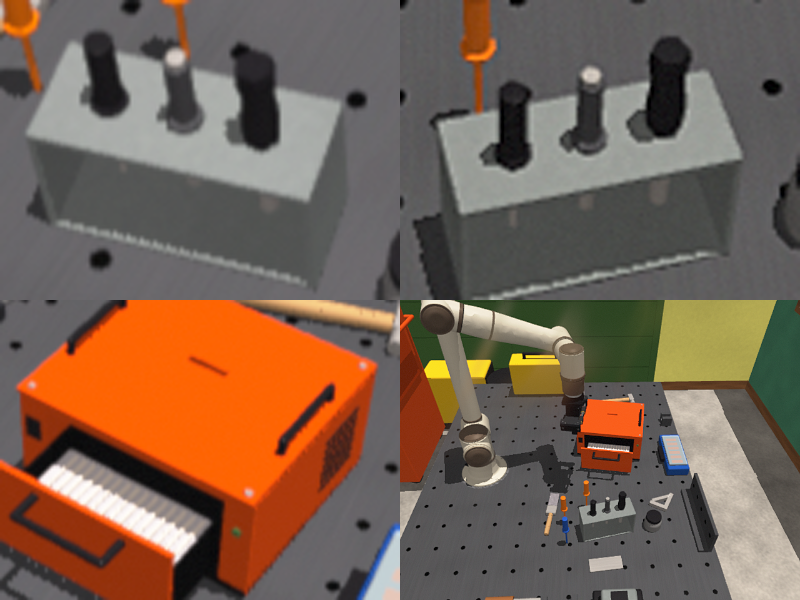

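The drawer is fully out, the key stands where it did at the start (same pixels as the first crop), and everything else is in place.

```bash
python3 -c "
from workcell import env
print(env.sign_off())"
```

```text
the job is handed in; nothing more can be done
None
```

The drawer is out to its stop and the key is back upright in its own hole. I handed the job in at about 25 s of the 72 s; no verdict was reported.

- **Catch:** I put the key through the middle of the slot and felt the tab about 20 mm below the top. Pressing about 6–7 mm with readings up to about 6 N sprang the drawer out.
- **Key:** Before lowering it I corrected 3 mm sideways, from what I saw of the hole. It had probably shifted that much when I first gripped it. In the final pictures it stands upright, at the same pixels as at the start.
- **Drawer:** I pulled it by the handle until the arm halted and the force rose to about 10 N. By my estimate it is about 90 mm out, and the last picture shows it fully open after release.
- **Last checks:** The other tools, the bench items I could make out and the gripper all look clear and undisturbed. I checked this by eye only, and no check failed or disagreed.

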